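# Drop a used tube into the glass-waste box with its lid lever

## Task

A used glass test tube is waiting in the chute of the blue glass-waste box. Without grasping anything, press the orange paddle of the box's lever down to its stop with the fingertips, so that the linked lid opens wide and the tube rolls in by itself; then let the paddle come back up slowly, over two seconds or more, so that the lid closes fully without slamming, and take the hand away. Touch neither the tube nor the lid, and leave the glassware and the other things around the box where they stand.

Things in the scene. Friction and masses are not known exactly. Their poses are not given: they have to be found in the camera images.
- wastebox: Blue glass-waste box, fixed, 230 x 190 x 150 mm high, grey lid on top. Origin on the bench under the centre of the inner compartment; the box spans x -155 to +75, y -95 to +95 mm. Its x axis points from the front (chute, nearest the robot) to the back (lid hinge), z up; the lever is on its -y side (robot's right). The compartment's floor is 49 mm, its front sill 85 mm above the bench.
- paddle (a point): Middle of the top face of the orange paddle (55 along box x, 60 along y, 8 mm thick), where to press. At rest level, 134 mm above the bench; the lever's pivot is 140 mm behind it (+x). At the stop it is 51 mm lower, 8 mm further back (+x), tilted 0.37 rad with its front edge down. The box side is 45 mm to its left. Takes 4 N at first, up to 11 N at the stop; if let go it flies up.
- lever (a joint): Lever angle in rad: 0 at rest (lid closed), growing as the paddle is pressed, 0.37 at the stop.
- lid (a joint): Lid angle in rad: 0 closed, growing as it opens, about 0.78 when the lever is at its stop. Linked to the lever: 2.1 times its angle. Closed again by its spring and weight.
- lid_edge (a point): Middle of the top of the lid's front edge, 153 mm from the hinge; 157 mm above the bench when closed, about 110 mm higher when open.
- tube_mid (a point): Centre of the used glass test tube (18 mm diameter, 160 mm long, dark contents) lying across the chute (floor sloping 20 degrees down to the compartment), along the box's y, against the skirt of the lid, which bars its way. It rolls into the compartment by itself within about a second of the lid opening.
- used_tube: The used test tube; origin at the centre of its round bottom end, z along the tube to its mouth.
- vial: Bystander: small vial with white cap, 27 mm diameter, 60 mm high, loose, standing left of the chute. Origin at the centre of its underside.
- beaker: Bystander: small glass beaker, 51 mm wide, 52 mm high, loose, standing left of the chute. Origin at the centre of its underside.
- jar: Bystander: white plastic jar, 69 mm diameter, 134 mm high, loose, left of the box. Origin at the centre of its underside.
- timer: Bystander: white lab timer, 24 x 64 x 52 mm high, loose, right of the box behind the paddle. Origin at the centre of its underside.

How it is judged:
By the outcome, as a careful person would: the job done as asked, in the order asked, and still so for the second after the job is handed in, with the robot touching nothing.
It also fails if it takes over 38 s, if anything falls off the work surface, if the arm or the gripper's body presses on something with over 40 N, if the wrist force passes 120 N, or if a joint passes its speed limit or range.

## Robot

A 7-joint arm with a two-finger parallel gripper is mounted at the origin on a cart in front of the work surface, level with it; the furniture and walls round the work are solid. World frame = base frame: x ahead of the robot, y to its left, z up, the work surface at z = 0. Lengths are in m, angles in rad, forces in N, time in s.
With the tool pointing down it reaches from about 0.425 to 0.875 m from the base axis. Payload 4.7 kg.
Tool frame: the origin (TCP) lies between the finger pads; the fingertips stand 11 mm ahead of it and the grasp point (between the pads) lies 8 mm behind it; z points along the fingers, y is the direction in which the jaws open and shut (so a half turn about z gives the same grasp; the last joint's range is limited). The gripper opens to 87 mm and grips with 3 to 60 N. Pads are 19 mm wide; open, the fingers measure 117 mm over their backs; the gripper's body (75 mm by 190 mm) begins 51 mm behind the grasp point.
Start: joints at [-1.318, 0.321, -0.07, 1.45, 0.023, 1.371, -0.057], TCP at [0.154, 0.632, 0.234] pointing down, gripper open.
Joint ranges: [-2.86, 2.86], [-0.3, 2.09], [-1.38, 1.24], [0.06, 2.45], [-1.56, 4.7], [0.09, 2.05], [-2.69, 2.69]. Speed limits (rad/s): [2.57, 2.57, 3.14, 3.14, 3.14, 3.14, 3.14].

## Interface

Orientations are given as a rotation vector (axis times angle).
In Python, from bench import ctrl gives the robot as it stands.
- The arm moves only by the tool servo_tool, never from a script. Its argument "series" is a list of rows, each an object with "travel": the shift along the tool's x, y, z in m, a list of three; "angular": the turn, a rotation vector about the tool's x, y, z in rad, a list of three. A call has 1 to 5 rows; each row shifts and turns the commanded pose from where the row before left it, along the tool's axes as they then stand; what a row does not reach is not made up. A row lasts 1/10 s, in which the tool goes at most 50 mm and 8.59 degrees, less where a joint would pass 70% of its speed; a pose out of reach is approached as far as the arm can. A call with a gripper value outside its range is refused whole. "claw" is the finger opening in m, from 0 to 0.087, set as the call begins (left out, the last holds). The fingers move at their own pace and stop on an object; "squeeze" is the grip in N (left out, the last holds). Time passes only in rows, so rows that do not move let the fingers close. It gives the time, the measured TCP pose, the force and the opening at its end, in the units of the state.
- ctrl.get_state(): the state, without advancing time (a new reading comes with each control period).
- ctrl.get_image(name): name is "scene" or "top" or "wrist"; returns the picture (400x640x3 uint8, red, green, blue); there is no depth.
- ctrl.calibration(name): a dict with "fx", "fy", "cx", "cy" (pixels), "rvec" (rotation vector, rad) and "tvec" (3), from world to camera coordinates, as OpenCV has them. Camera axes: x right, y down, z forward; pixel columns grow to the right and rows downward; lengths in m; the calibration is good to about 2 mm. The wrist camera is an equidistant fisheye: a pixel r from the principal point sees the ray r / f radians off the axis. A picture is of the moment at which its call begins: read the wrist's pose just before it. calibration takes no time and is no camera call; for the wrist camera it gives the pose at the moment of the call.
- ctrl.close_job(): hands the job in, once; it reports no verdict.
The state is a dict: "time": time; "joint_positions": joint angles; "qd": joint speeds; "joint_torque": joint torques, N m; "position": TCP position; "tool_rot": TCP orientation; "ft_force": force on the tool from outside, world axes, zero at the start; "torque": the same for the moment, N m; "grip_width": opening from 0.0 (shut) to 1.0 (fully open).
Only numpy, scipy, OpenCV 4.12 (cv2) and the standard library are available. Lean on these libraries where they do the work, as an engineer would, in place of code of your own. Each camera call takes 0.05 s, during which the arm holds its last target.

## Working session

There is one attempt and no reset: what is moved stays moved. The work goes in short steps, Python scripts to look and compute and a tool call to move; the robot and the scene stay as the last step left them, time stands still between calls to the robot, and variables do not carry over. Pictures are saved under pics/ and viewed, and the job is handed in when it is done.

Besides the shell and the picture viewer there is one more tool, called after ">>>" in YAML: its name, and indented under it one key for each argument. servo_tool: Moves the arm, as the interface text tells. Its arguments: {"type":"object","properties":{"series":{"type":"array","items":{"type":"object","properties":{"travel":{"type":"array","items":{"type":"number"}},"angular":{"type":"array","items":{"type":"number"}}}}},"claw":{"type":"number"},"squeeze":{"type":"number"}},"required":["series"]}

```bash
mkdir -p pics; ls; python3 - <<'E'
from bench import ctrl
import cv2
s=ctrl.get_state();print({k:s[k] for k in('time','position','tool_rot','ft_force','grip_width')})
for n in('scene','top'):
    cv2.imwrite(f'pics/{n}0.png',ctrl.get_image(n)[:,:,::-1]);print(n,ctrl.calibration(n))
E
```

```text
pics
{'time': 0.0, 'position': array([0.15364325, 0.63101664, 0.23243518]), 'tool_rot': array([-3.74124876e-01, -3.11909026e+00,  3.06116326e-03]), 'ft_force': array([ 0.27441513,  0.07619094, -0.49968776]), 'grip_width': 1.001660014939272}
scene {'fx': 402.2315628104658, 'fy': 402.2315628104658, 'cx': 318.6883646759188, 'cy': 201.3423126914442, 'rvec': array([ 2.01148871, -1.15807713,  0.56517526]), 'tvec': array([-0.23982547,  0.44516049,  0.55576839])}
top {'fx': 460.8514921649792, 'fy': 460.8514921649792, 'cx': 314.8982731572327, 'cy': 201.8103194689405, 'rvec': array([ 2.22813769, -2.16863152,  0.05463162]), 'tvec': array([0.0376498 , 0.59987942, 1.35636475])}
```

View pics/scene0.png

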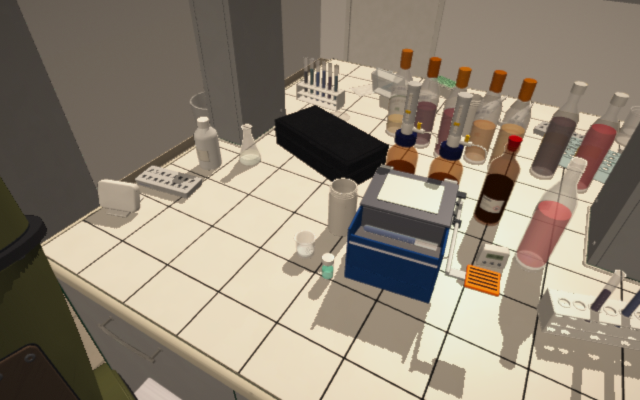

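View pics/top0.png

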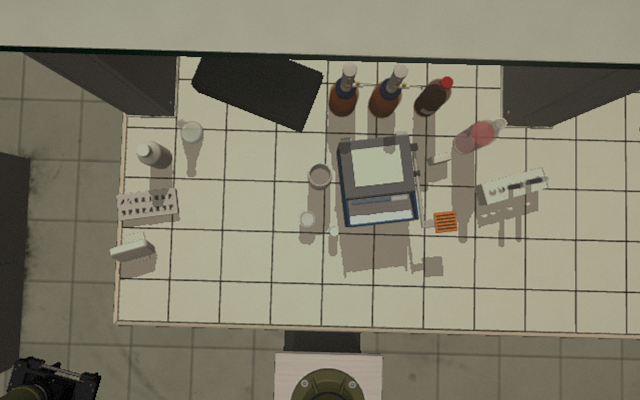

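The scene view shows the box with its orange paddle at about (484,280) and the timer behind it. In the top view the paddle is at about (445,222), and the arm is away at the lower left. Next I zoom in on both views to measure.

```bash
python3 - <<'E'
import cv2,numpy as np
t=cv2.imread('pics/top0.png');s=cv2.imread('pics/scene0.png')
cv2.imwrite('pics/topz.png',cv2.resize(t[120:260,320:500],None,fx=4.2,fy=4.2,interpolation=cv2.INTER_CUBIC))
cv2.imwrite('pics/scz.png',cv2.resize(s[150:310,330:530],None,fx=3.7,fy=3.7,interpolation=cv2.INTER_CUBIC))
for n,i in(('top',t),('scene',s)):
    h=cv2.cvtColor(i,cv2.COLOR_BGR2HSV);m=cv2.inRange(h,(5,170,150),(20,255,255))
    if n=='scene': m[:230]=0
    else: m[:190]=0
    k=cv2.morphologyEx(m,cv2.MORPH_CLOSE,np.ones((5,5)))
    c=max(cv2.findContours(k,0,1)[0],key=cv2.contourArea);r=cv2.minAreaRect(c)
    print(n,r,cv2.boxPoints(r).round(1).tolist())
E
```

```text
top ((445.2461853027344, 221.46925354003906), (18.85327911376953, 20.71380043029785), 82.87498474121094) [[433.79998779296875, 213.39999389648438], [454.3999938964844, 210.8000030517578], [456.70001220703125, 229.5], [436.1000061035156, 232.10000610351562]]
scene ((482.4327392578125, 279.7303771972656), (37.880001068115234, 22.439998626708984), 16.26020622253418) [[461.1000061035156, 285.20001220703125], [467.3999938964844, 263.70001220703125], [503.79998779296875, 274.29998779296875], [497.5, 295.79998779296875]]
```

View pics/topz.png

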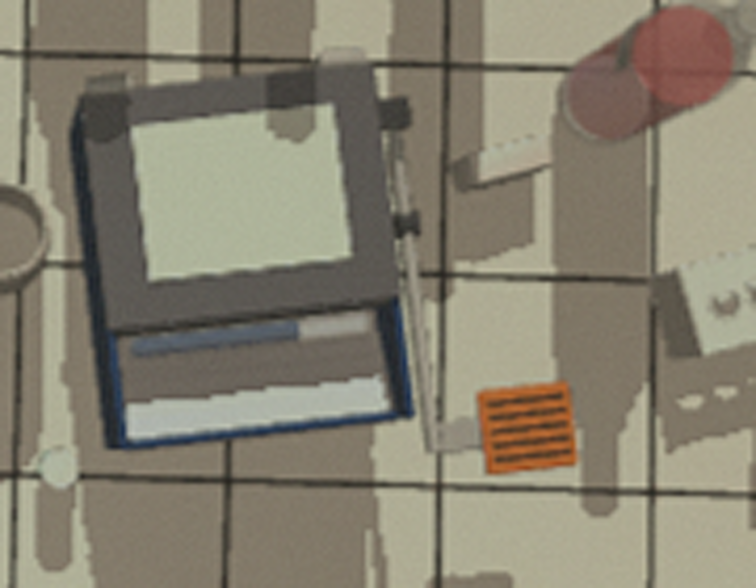

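View pics/scz.png

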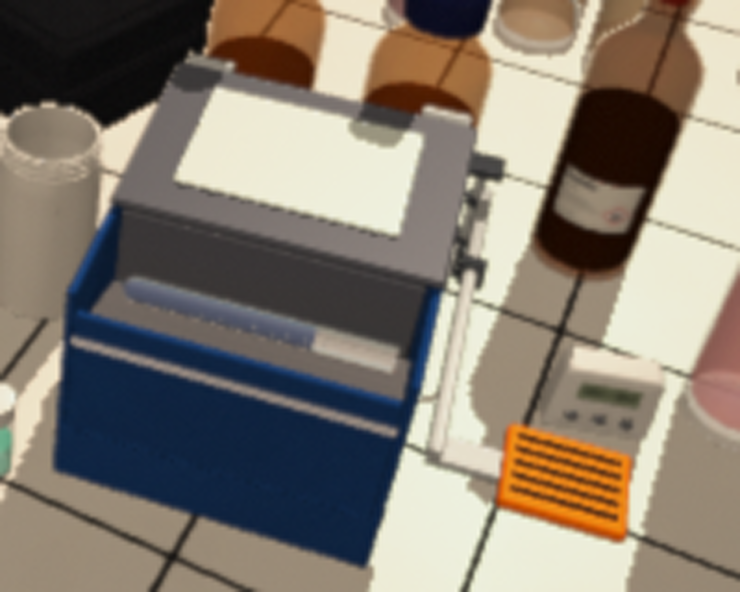

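The zooms show the paddle's top corners: in topz at (478,392), (568,382), (577,463) and (488,473), and the top face in scz at (507,427), (632,458), (625,530) and (500,497). The timer is behind the paddle.

```bash
cat > h.py <<'E'
import numpy as np,cv2
from scipy.spatial.transform import Rotation as R
from bench import ctrl
def ray(n,uv):
    c=ctrl.calibration(n);Rm=R.from_rotvec(c['rvec']).as_matrix()
    d=np.array([(uv[0]-c['cx'])/c['fx'],(uv[1]-c['cy'])/c['fy'],1]);return -Rm.T@c['tvec'],Rm.T@d
def at(n,uv,z):
    o,d=ray(n,uv);return o+d*(z-o[2])/d[2]
E
python3 - <<'E'
from h import *
T=lambda p:((p[0]+.5)/4.2-.5+320,(p[1]+.5)/4.2-.5+120)
S=lambda p:((p[0]+.5)/3.7-.5+330,(p[1]+.5)/3.7-.5+150)
P=np.array([at('top',T(p),.134) for p in((478,392),(568,382),(577,463),(488,473))])
Q=np.array([at('scene',S(p),.134) for p in((507,427),(632,458),(625,530),(500,497))])
for a in(P,Q):
    print(a.round(4)[:,:2].tolist(),a.mean(0).round(4)); print([np.linalg.norm(a[i]-a[(i+1)%4]).round(4) for i in range(4)])
    d=a[0]+a[1]-a[2]-a[3]; e=a[0]+a[3]-a[1]-a[2]; print('yaw',np.degrees([np.arctan2(d[1],d[0]),np.arctan2(-e[0],e[1])]))
# triangulate center
o1,d1=ray('top',(445.25,221.5));o2,d2=ray('scene',S(((507+632+625+500)/4,(427+458+530+497)/4)))
A=np.stack([d1,-d2],1);x=np.linalg.lstsq(A,o2-o1,rcond=None)[0];print('tri',o1+d1*x[0],o2+d2*x[1])
f=[at('top',T(p),.157) for p in((113,330),(395,297))];print('lid front',f,np.linalg.norm(f[0]-f[1]),np.degrees(np.arctan2(*(-(f[0]-f[1]))[:2][[0,1]]*[1,-1])))
print('timer',at('top',T((510,165)),.052))
s=ctrl.get_state();print(R.from_rotvec(s['tool_rot']).as_matrix().round(3))
E
```

```text
[[0.5714, -0.2681], [0.5795, -0.3262], [0.5274, -0.3327], [0.5194, -0.2754]] [ 0.5494 -0.3006  0.134 ]
[np.float64(0.0586), np.float64(0.0525), np.float64(0.0579), np.float64(0.0525)]
yaw [7.48934351 7.9025355 ]
[[0.5677, -0.2688], [0.5787, -0.3277], [0.5308, -0.3333], [0.5207, -0.277]] [ 0.5495 -0.3017  0.134 ]
[np.float64(0.0599), np.float64(0.0482), np.float64(0.0572), np.float64(0.0477)]
yaw [ 8.30452384 10.42611645]
tri [ 0.5491487  -0.30078217  0.13311657] [ 0.54946085 -0.30208456  0.13349235]
lid front [array([ 0.60380716, -0.02988081,  0.157     ]), array([ 0.62966487, -0.20851509,  0.157     ])] 0.18049605856860199 8.236481814153237
timer [ 0.73160696 -0.30925212  0.052     ]
[[-0.972  0.237 -0.   ]
 [ 0.237  0.972 -0.002]
 [-0.    -0.002 -1.   ]]
```

The two views agree: the paddle's centre is at about (0.5495, −0.301, 0.134) and the box is turned about 8° in yaw. The lid's front edge gives the same yaw. I'll align the jaw axis with the box's x axis so the wide gripper body stays clear of the box. Next I plan the transit as one constant twist.

```bash
cat >> h.py <<'E'
YAW=np.radians(8.0);PAD=np.array([.5495,-.301,.134])
bx=np.array([np.cos(YAW),np.sin(YAW),0]);by=np.array([-bx[1],bx[0],0])
RT=np.stack([by,bx,[0,0,-1]],1)  # tool x=by? y=bx z down
E
python3 - <<'E'
from h import *
print(np.linalg.det(RT))
s=ctrl.get_state();R0=R.from_rotvec(s['tool_rot'])
p1=PAD+[0,0,.085+.011]
d=R0.inv()*R.from_matrix(RT);print(d.as_rotvec())
M=np.eye(4);M[:3,:3]=d.as_matrix();M[:3,3]=R0.inv().apply(p1-s['position'])
from scipy.linalg import logm,expm
n=24
def pose(v,w,n=n):
    T=np.eye(4);T[:3,:3]=R0.as_matrix();T[:3,3]=s['position'];path=[]
    for i in range(n):
        D=np.eye(4);D[:3,3]=v;D[:3,:3]=R.from_rotvec(w).as_matrix();T=T@D;path.append(T[:3,3].copy())
    return T,path
from scipy.optimize import least_squares
w=d.as_rotvec()/n
f=lambda v:pose(v,w)[0][:3,3]-p1
v=least_squares(f,[.03,-.03,0]).x;print(v,w,np.linalg.norm(v))
print(np.array(pose(v,w)[1])[::4].round(3))
E
```

```text
1.0
[-1.41522997e-03  1.08220301e-03  1.19233102e+00]
[-0.04193901 -0.01574097  0.00013051] [-5.89679155e-05  4.50917920e-05  4.96804594e-02] 0.044795935720667535
[[ 0.191  0.606  0.232]
 [ 0.325  0.488  0.232]
 [ 0.433  0.345  0.232]
 [ 0.511  0.184  0.231]
 [ 0.556  0.011  0.231]
 [ 0.566 -0.168  0.23 ]]
```

>>> servo_tool:
  series:
    - {"travel": [-0.042,-0.0157,0],"angular": [0,0,0.0497]}
    - {"travel": [-0.042,-0.0157,0],"angular": [0,0,0.0497]}
    - {"travel": [-0.042,-0.0157,0],"angular": [0,0,0.0497]}
    - {"travel": [-0.042,-0.0157,0],"angular": [0,0,0.0497]}
    - {"travel": [-0.042,-0.0157,0],"angular": [0,0,0.0497]}
  claw: 0
  squeeze: 10

```text
time: 0.6
position: [0.3266, 0.4866, 0.2331]
tool_rot: [-0.761, -3.048, 0.001]
ft_force: [-0.3, 0.7, 0.1]
grip_width: 0.629
```

>>> servo_tool:
  series:
    - {"travel": [-0.042,-0.0157,0],"angular": [0,0,0.0497]}
    - {"travel": [-0.042,-0.0157,0],"angular": [0,0,0.0497]}
    - {"travel": [-0.042,-0.0157,0],"angular": [0,0,0.0497]}
    - {"travel": [-0.042,-0.0157,0],"angular": [0,0,0.0497]}
    - {"travel": [-0.042,-0.0157,0],"angular": [0,0,0.0497]}

```text
time: 1.1
position: [0.4572, 0.3052, 0.2332]
tool_rot: [-1.133, -2.93, 0.001]
ft_force: [0.8, 0.7, -0.4]
grip_width: 0.17
```

>>> servo_tool:
  series:
    - {"travel": [-0.042,-0.0157,0],"angular": [0,0,0.0497]}
    - {"travel": [-0.042,-0.0157,0],"angular": [0,0,0.0497]}
    - {"travel": [-0.042,-0.0157,0],"angular": [0,0,0.0497]}
    - {"travel": [-0.042,-0.0157,0],"angular": [0,0,0.0497]}
    - {"travel": [-0.042,-0.0157,0],"angular": [0,0,0.0497]}

```text
time: 1.6
position: [0.5392, 0.0974, 0.2332]
tool_rot: [-1.487, -2.767, 0.0]
ft_force: [0.5, 0.9, -0.1]
grip_width: 0.003
```

>>> servo_tool:
  series:
    - {"travel": [-0.042,-0.0157,0],"angular": [0,0,0.0497]}
    - {"travel": [-0.042,-0.0157,0],"angular": [0,0,0.0497]}
    - {"travel": [-0.042,-0.0157,0],"angular": [0,0,0.0497]}
    - {"travel": [-0.042,-0.0157,0],"angular": [0,0,0.0497]}
    - {"travel": [-0.042,-0.0157,0],"angular": [0,0,0.0497]}

```text
time: 2.1
position: [0.5677, -0.1242, 0.2332]
tool_rot: [-1.818, -2.562, 0.0]
ft_force: [1.5, -0.4, -0.6]
grip_width: 0.002
```

>>> servo_tool:
  series:
    - {"travel": [-0.042,-0.0157,0],"angular": [0,0,0.0497]}
    - {"travel": [-0.042,-0.0157,0],"angular": [0,0,0.0497]}
    - {"travel": [-0.042,-0.0157,0],"angular": [0,0,0.0497]}
    - {"travel": [-0.042,-0.0157,0],"angular": [0,0,0.0497]}
    - {"travel": [0,0,0],"angular": [0,0,0]}

```text
time: 2.6
position: [0.5468, -0.3095, 0.2335]
tool_rot: [2.075, 2.356, -0.009]
ft_force: [0.6, -1.2, 0.6]
grip_width: 0.005
```

```bash
python3 - <<'E'
from h import *
for n in('scene','top','wrist'):
    cv2.imwrite(f'pics/{n}1.png',ctrl.get_image(n)[:,:,::-1])
s=ctrl.get_state();Rm=R.from_rotvec(s['tool_rot'])
print(s['time'],s['position'],s['joint_positions'].round(2) if hasattr(s['joint_positions'],'round') else s['joint_positions'])
print(Rm.as_matrix().round(3))
print('travel to 4cm above (8mm right shift none)',Rm.inv().apply(PAD+[0,0,.05]-s['position']),(Rm.inv()*R.from_matrix(RT)).as_rotvec())
a=cv2.imread('pics/scene1.png')[60:330,300:600];cv2.imwrite('pics/scene1z.png',cv2.resize(a,None,fx=2.2,fy=2.2))
E
```

```text
2.75 [ 0.55101324 -0.30027062  0.23295956] [-0.13  0.33  0.74  1.53 -0.23  1.37  0.77]
[[-0.139  0.99  -0.001]
 [ 0.99   0.139  0.001]
 [ 0.001 -0.    -1.   ]]
travel to 4cm above (8mm right shift none) [-0.00057425 -0.00157771  0.04895959] [-0.00045203 -0.00126679 -0.00034676]
```

View pics/scene1z.png

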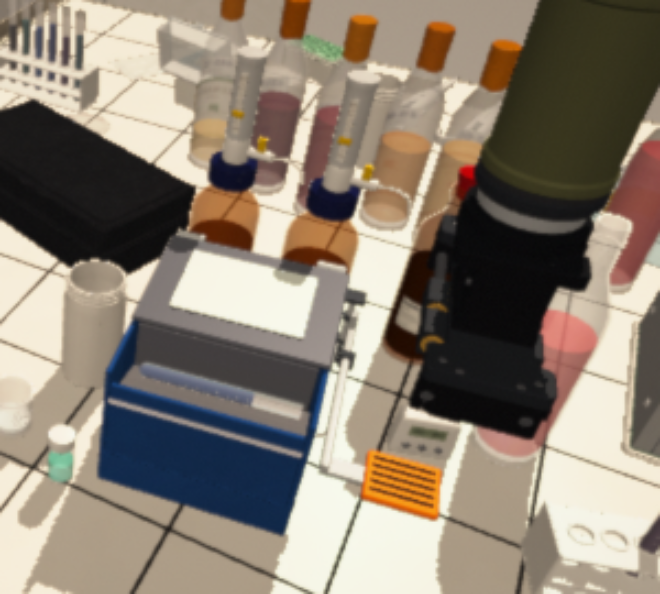

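View pics/wrist1.png

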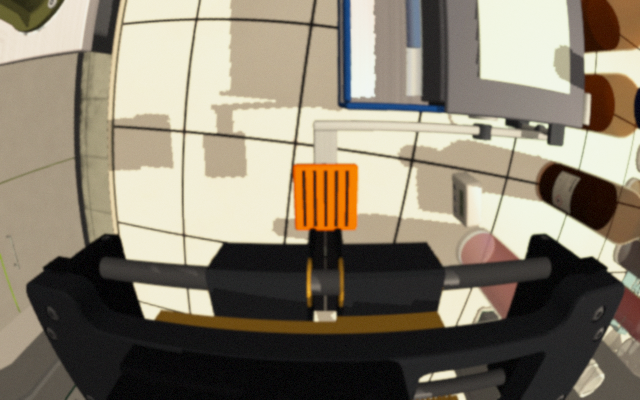

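View pics/top1.png

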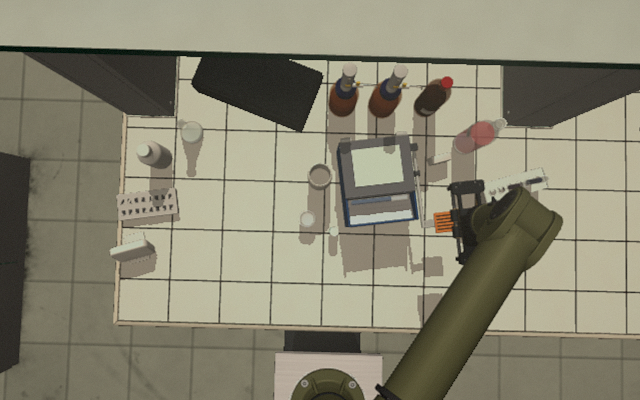

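All three views show the closed fingers lined up over the paddle. In the wrist view, the finger column and the paddle are both near column 325. The lid is still closed, the tube is in place, and the body is clear of the box. I now descend to just above the paddle.

>>> servo_tool:
  series:
    - {"travel": [0,-0.0015,0.02]}
    - {"travel": [0,0,0.025]}
    - {"travel": [0,0,0.02]}
    - {"travel": [0,0,0.012]}
    - {"travel": [0,0,0]}

```text
$.series[0]: bad value
```

```bash
python3 - <<'E'
from h import *
c=ctrl.calibration('wrist');cp=-R.from_rotvec(c['rvec']).as_matrix().T@c['tvec'];print('cam',cp)
cv2.imwrite('pics/scene2.png',ctrl.get_image('scene')[:,:,::-1])
cv2.imwrite('pics/wrist2.png',ctrl.get_image('wrist')[:,:,::-1])
s=ctrl.get_state();Rm=R.from_rotvec(s['tool_rot']);print(s['time'],s['position'],s['ft_force'])
print('to contact',Rm.inv().apply(PAD+[0,0,.011]-s['position']))
a=cv2.imread('pics/scene2.png')[100:330,330:600];cv2.imwrite('pics/scene2z.png',cv2.resize(a,None,fx=2.5,fy=2.5))
E
```

```text
cam [ 0.53935573 -0.22039284  0.38316227]
2.85 [ 0.55183009 -0.29877593  0.23310691] [ 0.14611024  0.74460489 -0.07190507]
to contact [-0.00199734 -0.00262036  0.08810418]
```

View pics/scene2z.png

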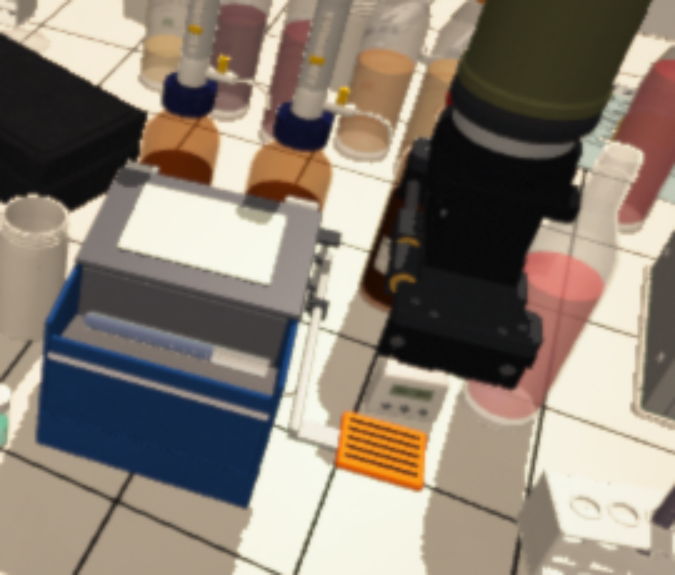

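View pics/wrist2.png

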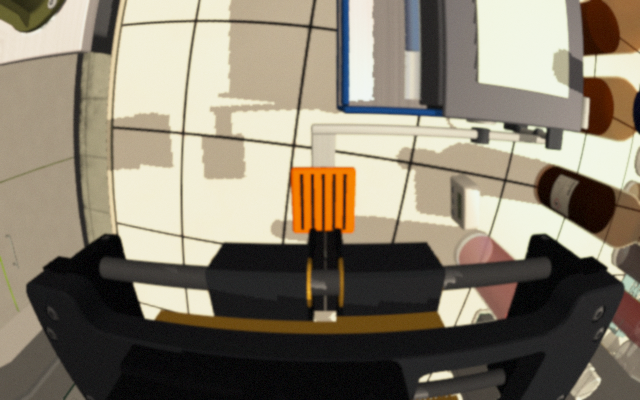

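The call was refused because each row needs both fields. The pictures show no change, with the arm still hovering.

>>> servo_tool:
  series:
    - {"travel": [-0.001,-0.002,0.02],"angular": [0,0,0]}
    - {"travel": [-0.001,0,0.025],"angular": [0,0,0]}
    - {"travel": [0,0,0.02],"angular": [0,0,0]}
    - {"travel": [0,0,0.012],"angular": [0,0,0]}
    - {"travel": [0,0,0],"angular": [0,0,0]}

```text
time: 3.35
position: [0.549, -0.3011, 0.1548]
tool_rot: [-2.057, -2.37, 0.001]
ft_force: [-0.6, 0.3, -0.5]
grip_width: 0.002
```

```bash
python3 - <<'E'
from h import *
cv2.imwrite('pics/scene3.png',ctrl.get_image('scene')[:,:,::-1])
cv2.imwrite('pics/wrist3.png',ctrl.get_image('wrist')[:,:,::-1])
s=ctrl.get_state();Rm=R.from_rotvec(s['tool_rot']);print(s['time'],s['position'],s['ft_force'])
print('to contact',Rm.inv().apply(PAD+[0,0,.011]-s['position']))
a=cv2.imread('pics/scene3.png')[100:330,330:600];a=cv2.resize(a,None,fx=2,fy=2)
b=cv2.imread('pics/wrist3.png')[120:340,200:450];b=cv2.resize(b,None,fx=2,fy=2)[:460]
h=min(len(a),len(b));cv2.imwrite('pics/s3z.png',cv2.resize(np.hstack([a[:h],b[:h]]),None,fx=.76,fy=.76))
E
```

```text
3.45 [ 0.55001912 -0.30258992  0.15717692] [-0.38103528 -0.35226389  0.420535  ]
to contact [ 0.0016492  -0.00030055  0.01217639]
```

View pics/s3z.png

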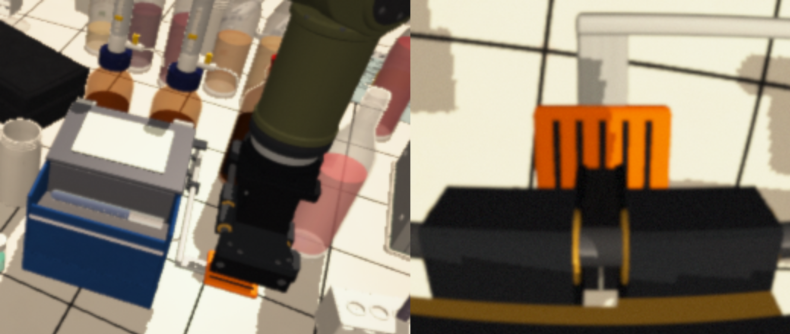

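The wrist view shows the closed fingertips centred above the paddle at about (603,170), so I approach to contact.

>>> servo_tool:
  series:
    - {"travel": [0,0,0.004],"angular": [0,0,0]}
    - {"travel": [0,0,0.004],"angular": [0,0,0]}
    - {"travel": [0,0,0.003],"angular": [0,0,0]}
    - {"travel": [0,0,0.001],"angular": [0,0,0]}
    - {"travel": [0,0,0.001],"angular": [0,0,0]}

```text
time: 3.95
position: [0.5495, -0.3032, 0.1447]
tool_rot: [2.061, 2.37, 0.001]
ft_force: [-2.0, 1.1, 6.5]
grip_width: 0.008
```

Contact: Fz is 6.5 N with the TCP at z = 0.145, as predicted. Now I press along the lever's arc, tilting the hand with the paddle.

>>> servo_tool:
  series:
    - {"travel": [0,-0.0003,0.0026],"angular": [-0.0185,0,0]}
    - {"travel": [0,-0.0003,0.0026],"angular": [-0.0185,0,0]}
    - {"travel": [0,-0.0003,0.0026],"angular": [-0.0185,0,0]}
    - {"travel": [0,-0.0003,0.0026],"angular": [-0.0185,0,0]}
    - {"travel": [0,-0.0003,0.0026],"angular": [-0.0185,0,0]}

```text
time: 4.45
position: [0.549, -0.3033, 0.1319]
tool_rot: [2.019, 2.322, 0.111]
ft_force: [-2.0, 1.0, 7.6]
grip_width: 0.004
```

>>> servo_tool:
  series:
    - {"travel": [0,-0.0003,0.0026],"angular": [-0.0185,0,0]}
    - {"travel": [0,-0.0003,0.0026],"angular": [-0.0185,0,0]}
    - {"travel": [0,-0.0003,0.0026],"angular": [-0.0185,0,0]}
    - {"travel": [0,-0.0003,0.0026],"angular": [-0.0185,0,0]}
    - {"travel": [0,-0.0003,0.0026],"angular": [-0.0185,0,0]}

```text
time: 4.95
position: [0.5493, -0.3033, 0.119]
tool_rot: [1.976, 2.272, 0.214]
ft_force: [-2.4, 1.4, 6.5]
grip_width: 0.002
```

The height and force match the model at the halfway point, so I continue.

>>> servo_tool:
  series:
    - {"travel": [0,-0.0003,0.0026],"angular": [-0.0185,0,0]}
    - {"travel": [0,-0.0003,0.0026],"angular": [-0.0185,0,0]}
    - {"travel": [0,-0.0003,0.0026],"angular": [-0.0185,0,0]}
    - {"travel": [0,-0.0003,0.0026],"angular": [-0.0185,0,0]}
    - {"travel": [0,-0.0003,0.0026],"angular": [-0.0185,0,0]}

```text
time: 5.45
position: [0.5509, -0.3031, 0.1061]
tool_rot: [1.93, 2.219, 0.314]
ft_force: [-1.5, 2.4, 7.5]
grip_width: 0.003
```

>>> servo_tool:
  series:
    - {"travel": [0,-0.0003,0.0026],"angular": [-0.0185,0,0]}
    - {"travel": [0,-0.0003,0.0026],"angular": [-0.0185,0,0]}
    - {"travel": [0,-0.0003,0.0026],"angular": [-0.0185,0,0]}
    - {"travel": [0,-0.0003,0.0026],"angular": [-0.0185,0,0]}
    - {"travel": [0,-0.0003,0.0026],"angular": [-0.0185,0,0]}

```text
time: 5.95
position: [0.5537, -0.3027, 0.0934]
tool_rot: [1.882, 2.164, 0.409]
ft_force: [-3.5, 1.8, 12.4]
grip_width: 0.008
```

>>> servo_tool:
  series:
    - {"travel": [0,0,0.001],"angular": [0,0,0]}
    - {"travel": [0,0,0.001],"angular": [0,0,0]}
    - {"travel": [0,0,0],"angular": [0,0,0]}

```text
time: 6.25
position: [0.5538, -0.3028, 0.0932]
tool_rot: [1.883, 2.165, 0.411]
ft_force: [-11.8, 4.5, 20.7]
grip_width: 0.003
```

```bash
python3 - <<'E'
from h import *
s=ctrl.get_state();print(s['time'],s['position'],s['ft_force'])
cv2.imwrite('pics/scene4.png',ctrl.get_image('scene')[:,:,::-1])
s=ctrl.get_state();print(s['time'],s['position'],s['ft_force'])
a=cv2.imread('pics/scene4.png')[80:330,300:600];cv2.imwrite('pics/scene4z.png',cv2.resize(a,None,fx=2.3,fy=2.3))
E
```

```text
6.25 [ 0.55381028 -0.30279281  0.09319472] [-11.76739468   4.54072737  20.70070785]
6.3 [ 0.55381012 -0.30280174  0.09319509] [-10.68830189   5.064314    21.6316544 ]
```

View pics/scene4z.png

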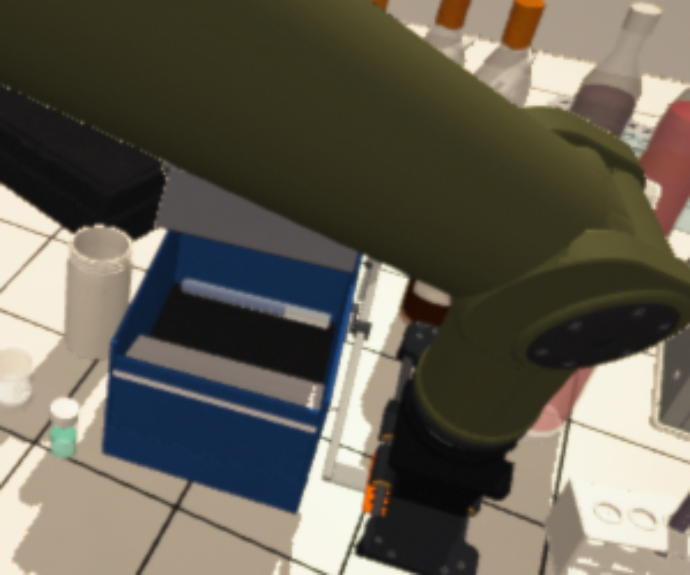

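The force rose from 12 to 22 N with no further motion, so the lever is at its stop. The lid is wide open, and the tube lies inside the compartment at about (255,300) in the zoom. I hold it for half a second, then release slowly.

>>> servo_tool:
  series:
    - {"travel": [0,0,0],"angular": [0,0,0]}
    - {"travel": [0,0,0],"angular": [0,0,0]}
    - {"travel": [0,0,0],"angular": [0,0,0]}
    - {"travel": [0,0,0],"angular": [0,0,0]}
    - {"travel": [0,0,0],"angular": [0,0,0]}

```text
time: 6.8
position: [0.5538, -0.3028, 0.0932]
tool_rot: [1.883, 2.165, 0.411]
ft_force: [-12.0, 4.2, 21.2]
grip_width: 0.008
```

```bash
python3 - <<'E'
from h import *
cv2.imwrite('pics/scene5.png',ctrl.get_image('scene')[:,:,::-1])
cv2.imwrite('pics/top5.png',ctrl.get_image('top')[:,:,::-1])
a=cv2.imread('pics/scene5.png')[130:310,320:490];b=cv2.imread('pics/top5.png')[100:280,320:490]
cv2.imwrite('pics/s5z.png',cv2.resize(np.hstack([a,b]),None,fx=2.3,fy=2.3))
E
```

```text
(no output)
```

View pics/s5z.png

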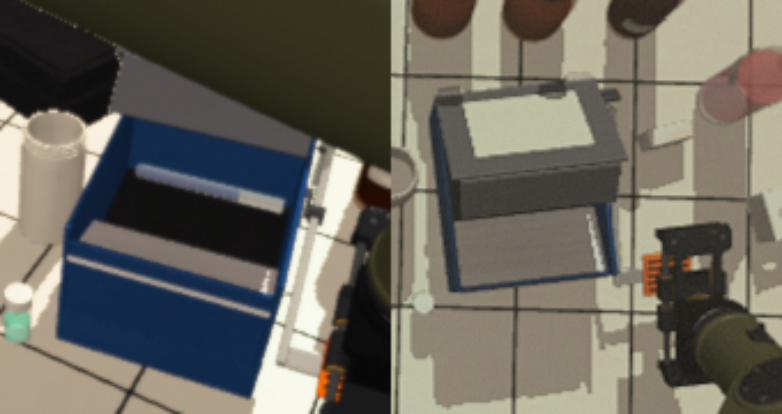

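```bash
python3 - <<'E'
from h import *
S=lambda p:(p[0]/2.3+320,p[1]/2.3+130)
for z in(.058,.1):
  e=[at('scene',S(p),z) for p in((138,172),(283,205))];print(z,e,np.linalg.norm(e[0]-e[1]))
# lid front mid closed
f=np.array([.6167,-.1192,.157])
for x in e: print('rel to lid front mid: x',(x-f)@bx,'y',(x-f)@by)
E
```

```text
0.058 [array([ 0.73739943, -0.03019413,  0.058     ]), array([ 0.76496536, -0.18232527,  0.058     ])] 0.1546084186537379
0.1 [array([ 0.68818937, -0.04614746,  0.1       ]), array([ 0.71395062, -0.1883189 ,  0.1       ])] 0.14448653772760306
rel to lid front mid: x 0.08096058417579427 y 0.062392197652543856
rel to lid front mid: x 0.08668469026711548 y -0.08198090993320206
```

At floor height the tube measures 155 mm against 160 mm nominal, so it is on the compartment floor near the back and at rest. Now the slow release along the same arc, 4 s or more.

>>> servo_tool:
  series:
    - {"travel": [0,0,-0.001],"angular": [0,0,0]}
    - {"travel": [0,0.00014,-0.0013],"angular": [0.00925,0,0]}
    - {"travel": [0,0.00014,-0.0013],"angular": [0.00925,0,0]}
    - {"travel": [0,0.00014,-0.0013],"angular": [0.00925,0,0]}
    - {"travel": [0,0.00014,-0.0013],"angular": [0.00925,0,0]}

```text
time: 7.4
position: [0.5527, -0.3029, 0.0976]
tool_rot: [1.902, 2.187, 0.371]
ft_force: [-1.6, 0.9, 7.8]
grip_width: 0.003
```

>>> servo_tool:
  series:
    - {"travel": [0,0.00014,-0.0013],"angular": [0.00925,0,0]}
    - {"travel": [0,0.00014,-0.0013],"angular": [0.00925,0,0]}
    - {"travel": [0,0.00014,-0.0013],"angular": [0.00925,0,0]}
    - {"travel": [0,0.00014,-0.0013],"angular": [0.00925,0,0]}
    - {"travel": [0,0.00014,-0.0013],"angular": [0.00925,0,0]}

```text
time: 7.9
position: [0.5514, -0.3031, 0.104]
tool_rot: [1.925, 2.214, 0.323]
ft_force: [-1.0, 2.4, 6.4]
grip_width: 0.004
```

>>> servo_tool:
  series:
    - {"travel": [0,0.00014,-0.0013],"angular": [0.00925,0,0]}
    - {"travel": [0,0.00014,-0.0013],"angular": [0.00925,0,0]}
    - {"travel": [0,0.00014,-0.0013],"angular": [0.00925,0,0]}
    - {"travel": [0,0.00014,-0.0013],"angular": [0.00925,0,0]}
    - {"travel": [0,0.00014,-0.0013],"angular": [0.00925,0,0]}

```text
time: 8.4
position: [0.5503, -0.3032, 0.1104]
tool_rot: [1.949, 2.241, 0.274]
ft_force: [-1.7, 1.2, 6.9]
grip_width: 0.005
```

>>> servo_tool:
  series:
    - {"travel": [0,0.00014,-0.0013],"angular": [0.00925,0,0]}
    - {"travel": [0,0.00014,-0.0013],"angular": [0.00925,0,0]}
    - {"travel": [0,0.00014,-0.0013],"angular": [0.00925,0,0]}
    - {"travel": [0,0.00014,-0.0013],"angular": [0.00925,0,0]}
    - {"travel": [0,0.00014,-0.0013],"angular": [0.00925,0,0]}

```text
time: 8.9
position: [0.5496, -0.3033, 0.1169]
tool_rot: [1.971, 2.267, 0.224]
ft_force: [-1.6, 2.2, 7.3]
grip_width: 0.01
```

>>> servo_tool:
  series:
    - {"travel": [0,0.00014,-0.0013],"angular": [0.00925,0,0]}
    - {"travel": [0,0.00014,-0.0013],"angular": [0.00925,0,0]}
    - {"travel": [0,0.00014,-0.0013],"angular": [0.00925,0,0]}
    - {"travel": [0,0.00014,-0.0013],"angular": [0.00925,0,0]}
    - {"travel": [0,0.00014,-0.0013],"angular": [0.00925,0,0]}

```text
time: 9.4
position: [0.5491, -0.3034, 0.1234]
tool_rot: [1.993, 2.293, 0.173]
ft_force: [-1.0, 1.3, 7.1]
grip_width: 0.005
```

>>> servo_tool:
  series:
    - {"travel": [0,0.00014,-0.0013],"angular": [0.00925,0,0]}
    - {"travel": [0,0.00014,-0.0013],"angular": [0.00925,0,0]}
    - {"travel": [0,0.00014,-0.0013],"angular": [0.00925,0,0]}
    - {"travel": [0,0.00014,-0.0013],"angular": [0.00925,0,0]}
    - {"travel": [0,0.00014,-0.0013],"angular": [0.00925,0,0]}

```text
time: 9.9
position: [0.549, -0.3034, 0.1299]
tool_rot: [2.015, 2.317, 0.121]
ft_force: [-1.1, 1.2, 6.5]
grip_width: 0.005
```

>>> servo_tool:
  series:
    - {"travel": [0,0.00014,-0.0013],"angular": [0.00925,0,0]}
    - {"travel": [0,0.00014,-0.0013],"angular": [0.00925,0,0]}
    - {"travel": [0,0.00014,-0.0013],"angular": [0.00925,0,0]}
    - {"travel": [0,0.00014,-0.0013],"angular": [0.00925,0,0]}
    - {"travel": [0,0.00014,-0.0013],"angular": [0.00925,0,0]}

```text
time: 10.4
position: [0.5491, -0.3034, 0.1364]
tool_rot: [2.036, 2.341, 0.068]
ft_force: [-0.2, 1.4, 6.5]
grip_width: 0.006
```

>>> servo_tool:
  series:
    - {"travel": [0,0.00014,-0.0013],"angular": [0.00925,0,0]}
    - {"travel": [0,0.00014,-0.0013],"angular": [0.00925,0,0]}
    - {"travel": [0,0.00014,-0.0013],"angular": [0.00925,0,0]}
    - {"travel": [0,0.00014,-0.0013],"angular": [0.00925,0,0]}
    - {"travel": [0,0.00014,-0.0013],"angular": [0.00925,0,0]}

```text
time: 10.9
position: [0.5495, -0.3033, 0.1429]
tool_rot: [2.056, 2.365, 0.013]
ft_force: [-0.3, 1.9, 6.6]
grip_width: 0.004
```

>>> servo_tool:
  series:
    - {"travel": [0,0.00014,-0.001],"angular": [0.00925,0,0]}
    - {"travel": [0,0,-0.0006],"angular": [0,0,0]}
    - {"travel": [0,0,-0.0006],"angular": [0,0,0]}
    - {"travel": [0,0,-0.0006],"angular": [0,0,0]}
    - {"travel": [0,0,-0.0006],"angular": [0,0,0]}

```text
time: 11.4
position: [0.5496, -0.3033, 0.1455]
tool_rot: [2.06, 2.369, 0.002]
ft_force: [1.5, 0.3, 1.3]
grip_width: 0.008
```

The contact force has gone to about zero at the paddle's rest height. Now I lift the hand slowly at first, then move it well clear.

>>> servo_tool:
  series:
    - {"travel": [0,0,-0.001],"angular": [0,0,0]}
    - {"travel": [0,0,-0.002],"angular": [0,0,0]}
    - {"travel": [0,0,-0.005],"angular": [0,0,0]}
    - {"travel": [0,0,-0.015],"angular": [0,0,0]}
    - {"travel": [0,0,-0.025],"angular": [0,0,0]}

```text
time: 11.9
position: [0.5476, -0.3028, 0.1924]
tool_rot: [-2.06, -2.368, 0.002]
ft_force: [-0.2, -0.1, -0.4]
grip_width: 0.003
```

>>> servo_tool:
  series:
    - {"travel": [0,0,-0.03],"angular": [0,0,0]}
    - {"travel": [0,0,-0.03],"angular": [0,0,0]}
    - {"travel": [0,0,-0.015],"angular": [0,0,0]}
    - {"travel": [0,0,0],"angular": [0,0,0]}
    - {"travel": [0,0,0],"angular": [0,0,0]}

```text
time: 12.4
position: [0.5483, -0.303, 0.2669]
tool_rot: [-2.061, -2.37, -0.0]
ft_force: [-0.1, 0.3, -1.1]
grip_width: 0.003
```

```bash
python3 - <<'E'
from h import *
for n in('scene','top'): cv2.imwrite(f'pics/{n}6.png',ctrl.get_image(n)[:,:,::-1])
s=ctrl.get_state();print(s['time'],s['position'],s['ft_force'],np.abs(s['qd']).max())
a=cv2.imread('pics/scene6.png')[130:310,280:490];b=cv2.imread('pics/top6.png')[100:280,290:490]
cv2.imwrite('pics/s6z.png',cv2.resize(np.hstack([a,b]),None,fx=1.95,fy=1.95))
for n in('top','scene'):
    i=cv2.imread(f'pics/{n}6.png');j=cv2.imread(f'pics/{n}0.png');print(n)
    sl=(slice(130,235),slice(295,415)) if n=='top' else (slice(170,310),slice(290,450))
    d=np.abs(i[sl].astype(int)-j[sl]).max(2)>40;y,x=np.nonzero(d);print(d.sum(),(x.min()+sl[1].start,x.max()+sl[1].start,y.min()+sl[0].start,y.max()+sl[0].start) if d.any() else '')
E
```

```text
12.5 [ 0.54793051 -0.30265292  0.26579356] [ 1.00404992 -0.12151972  0.22366405] 0.0041334090425448194
top
37 (np.int64(353), np.int64(405), np.int64(196), np.int64(204))
scene
405 (np.int64(364), np.int64(437), np.int64(225), np.int64(249))
```

View pics/s6z.png

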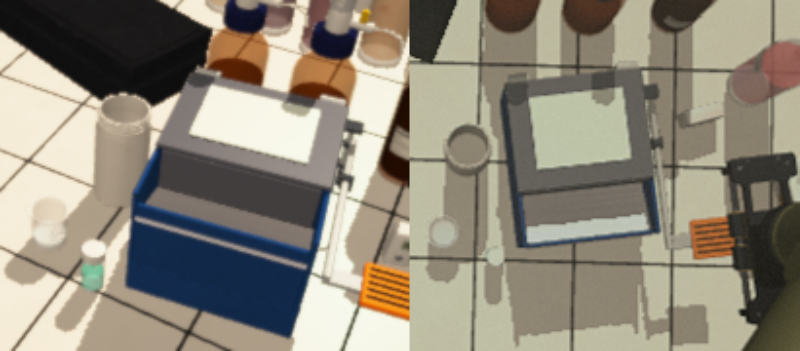

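The lid is closed, the paddle is back at rest and the chute is empty. Compared with the first images, the only pixels around the box that changed are where the tube lay. The bystanders have not moved.

```bash
python3 -c "
from bench import ctrl
print(ctrl.close_job())"
```

```text
the job is handed in; nothing more can be done
None
```

The tube is in the glass-waste box, the lid is closed again, and I handed the job in at 12.5 s; no verdict was reported.

- **Pressing:** I pressed the paddle with the closed fingertips, following the lever's arc. At the end the force rose from 12 to about 21 N with no further movement, so the lever was at its stop.
- **Tube:** The lid opened wide and the tube rolled in. In the pictures it lay still on the compartment floor, measuring 155 mm against the stated 160 mm.
- **Release:** I let the paddle up over about 4.5 s, keeping contact until the force faded to about 1 N at its rest height. I then lifted the hand about 120 mm clear.

**Last checks:** The lid is closed, the paddle is level and the chute is empty. Around the chute and lid, the only pixels that changed are where the tube had been, and the vial, beaker and jar stand where they were. The timer was outside that comparison; it looks unmoved in the last pictures. The arm is still, with no contact force beyond sensor noise.

One move call was refused early on for a missing field, before anything moved. No check failed or disagreed.

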